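Rock a stuck electrode holder out of its chuck

ROBOT

A 7-joint arm with a two-finger parallel gripper is mounted at the origin on a cart in front of the work surface, level with it; the furniture and walls round the work are solid. World frame = base frame: x ahead of the robot, y to its left, z up, the work surface at z = 0. Lengths are in m, angles in rad, forces in N, time in s.
With the tool pointing down it reaches from about 0.4 to 0.85 m from the base axis. Payload 10.4 kg.
Tool frame: the origin (TCP) lies on the centre line of the jaws, within the pads' length; the fingertips stand 11 mm ahead of it and the grasp point (between the pads) lies 8 mm behind it (manip.finger_overhang is the distance from the TCP to the fingertips, in m); z points along the fingers, y is the line along which they close (so a half turn about z gives the same grasp; the last joint's range is limited). The gripper opens to 85 mm and grips with 20 to 120 N. Pads are 22 mm wide; open, the fingers measure 114 mm over their backs; the gripper's body (76 mm by 85 mm) begins 54 mm behind the grasp point. The pads swing forward as they close: fully open they stand 13 mm farther back than shut.
Start: joints at [-1.137, 0.332, -0.065, 1.46, 0.022, 1.35, -0.088], TCP at [0.276, 0.561, 0.242] pointing down, gripper open.
Joint ranges: [-2.6, 2.6], [-0.5, 2.12], [-1.47, 1.34], [0.16, 2.42], [-1.27, 4.41], [0.06, 2.06], [-2.6, 2.6]. Speed limits (rad/s): [2.22, 2.22, 2.79, 2.79, 3.14, 3.14, 3.14].

INTERFACE

Orientations are given as a unit quaternion [x, y, z, w].
In Python, from workcell import manip, imaging, workorder gives the robot as it stands.
- The arm moves only by the tool jog_arm, never from a script. Its argument "deltas" is a list of rows, each an object with "gripper": the opening, from 0 (shut) to 1 (fully open); "offset": the shift along the tool's x, y, z in m, a list of three; "rotation": the turn, a rotation vector about the tool's x, y, z in degrees, a list of three. In form: [{"gripper": gripper, "offset": [tx, ty, tz], "rotation": [ax, ay, az]}, ...]. A call has 1 to 20 rows; each row shifts and turns the commanded pose from where the row before left it, along the tool's axes as they then stand; what a row does not reach is not made up. A row lasts 1/10 s, in which the tool goes at most 50 mm and 8.59 degrees, less where a joint would pass 70% of its speed; a pose out of reach is approached as far as the arm can. A call with a gripper value outside its range is refused whole. The fingers move at their own pace and stop on an object; "newtons" is the grip in N (left out, the last holds). Time passes only in rows, so rows that do not move let the fingers close. It gives the time, the measured TCP pose, the force, the opening and the grip force at its end, in the units of the state.
- manip.get_obs(): the state, without advancing time (a new reading comes with each control period).
- imaging.camera(name): name is "scene" or "top" or "wrist"; returns the picture (420x560x3 uint8, blue, green, red); there is no depth.
- imaging.camera_model(name): a dict with "camera_matrix" (3x3 intrinsics, pixels), "k1" (the pictures are not rectified: a ray, as slopes to the right and down, at radius r is drawn at 1 + k1 r^2 times it, then the intrinsics apply), "world_to_cam" (4x4, takes a point from world to camera coordinates); the wrist camera has in their place "hand_eye" (4x4, takes a point from camera to tool coordinates, whose origin is the TCP and whose axes are the flange's). Camera axes: x right, y up, looking along -z (the intrinsics and any distortion apply to the point x, -y, -z); pixel columns grow to the right and rows downward; lengths in m; the calibration is good to about 2 mm. A picture is of the moment at which its call begins: read the wrist's pose just before it. camera_model takes no time and is no camera call.
- workorder.hand_in(): hands the job in; it is judged then, once.
The state is a dict: "clock": time; "joint_pos": joint angles; "joint_velocities": joint speeds; "tau": joint torques, N m; "position": TCP position; "ee_rot": TCP orientation; "ft_force": force on the tool from outside, world axes, zero at the start; "torque": the same for the moment, N m; "grip_width": opening from 0.0 (shut) to 1.0 (fully open); "grasp_force": force on a finger pad.
Only numpy, scipy, OpenCV 4.12 (cv2) and the standard library are available. Lean on these libraries where they do the work, as an engineer would, in place of code of your own. Each camera call takes 0.05 s, during which the arm holds its last target. There are 200 camera calls.

TASK

The electrode holder has stuck in the chuck on the sine plate: grip it by its head and rock it hard over to the left and to the right until both brass keepers have been pushed right back out of its notches, then draw it out along the tilted pocket. Stand it upright on the floor of the black tray, in the gap between the two holders already there; set it down rather than dropping it, and leave those two and the other things on the bench where they are.

Things in the scene. Friction and masses are not known exactly. Their poses are not given: they have to be found in the camera images.
- holder: The stuck electrode holder, 108 mm tall, 0.32 kg. Origin: centre of the flat underside of its foot; z up its length, y from notch to notch. z 0 to 48 mm: steel tenon, 30 (x) by 24 mm (y), both y sides notched 3 mm deep from z = 12 to 33 mm; above it the aluminium head. Starts in the chuck, foot on the pocket floor, axes along the chuck's. Stands on its foot if let go upright.
- holder_head_mid (a point): Middle of the holder's head block, 64 mm up from its foot, axes as the holder's: aluminium, 46 x 46 mm with flat flanks square to x and y, 32 mm tall (16 mm above and below this point); a turned knob 34 mm in diameter and 28 mm tall stands on it. Grip the block across y or x; fingertips can reach 8 mm below the block before they meet the chuck.
- pocket_floor (a point): Centre of the floor of the chuck's pocket. z points out of the pocket, leaning 25 degrees from vertical to the low, hinged side of the sine plate, which faces the robot half from its right; y across, to the left seen from that side, x up the slope. In x the pocket fits the tenon with 0.75 mm a side, in y the foot with 0.5 mm; above it flares in y, so that the holder can lean about 7.5 degrees to +y and -y, tipping on its foot's edge.
- pocket_mouth (a point): Centre of the pocket's mouth in the chuck's flat top face, 38 mm from the pocket floor along z; axes as pocket_floor. The steel chuck measures 64 mm (x) by 100 mm (y) and stands on the plate of the sine plate. Screw heads stand 5 mm above the top face at its corners.
- keeper_left (a joint): Left (+y) brass keeper: plunger held by friction (14 N), no spring. At 0 its nose, 15 to 31 mm above the pocket floor, stands 2.7 mm into the holder's notch and lets it rise 3 mm at most. Leaning the holder to +y pushes it outward (max 0.006 m); it stays there, its outside button standing out as much further. Past 0.0027 m it no longer holds; a full lean (7 degrees) gives about 0.0035.
- keeper_right (a joint): Right (-y) brass keeper in the other cheek of the chuck, mirror image of the left one: same values, pushed back by leaning the holder to -y.
- black_tray: Painted black sheet-metal tray, fixed, 86 mm (x) by 270 mm (y), 34 mm high with 2 mm walls; origin at the centre of its underside, z up; its floor is at z = 2 mm.
- holder_short: Finished electrode holder without tenon, 46 x 46 mm, 48 mm tall, standing in the tray near one end (about 95 mm from the tray's centre along the tray's -y); origin at the centre of its underside.
- holder_tall: Finished electrode holder without tenon, 46 x 46 mm, 54 mm tall, standing near the tray's other end (about 95 mm along its +y); origin at the centre of its underside.
- oil_bottle: Pale oil bottle with a red spout, 45 mm in diameter, 127 mm tall, standing on the bench behind the work; origin at the centre of its underside. Bystander.
- felt_bob: Felt bob with a thin upright shank, 22 mm in diameter, 52 mm tall, standing on the bench behind the work; origin at the centre of its underside. Bystander.
- brass_brush: Brass wire brush with wooden back, 186 mm long, 22 mm wide, lying on the bench in front; origin under its middle, y along it. Bystander.
Not all that is in view belongs to the job. What is meant by the holder is not turquoise, and is the smaller of those in its own colour.

How it is judged:
By the outcome, as a careful person would: the job done as asked, in the order asked, and still so for the second after the job is handed in, with the robot touching nothing.
It also fails if it takes over 58 s, if anything falls off the work surface, if the arm or the gripper's body presses on something with over 40 N, if the wrist force passes 120 N, or if a joint passes its speed limit or range.

## Working session

There is one attempt and no reset: what is moved stays moved. The work goes in short steps, Python scripts to look and compute and a tool call to move; the robot and the scene stay as the last step left them, time stands still between calls to the robot, and variables do not carry over. Pictures are saved under pics/ and viewed, at most 10 in all, crops included, and the job is handed in when it is done.

Besides the shell and the picture viewer there is one more tool, called after "Emit:" as name(argument=value, ...), one argument or row to a line, values as JSON. jog_arm: Moves the arm, as the interface text tells. Its arguments: {"type":"object","properties":{"deltas":{"type":"array","items":{"type":"object","properties":{"gripper":{"type":"number"},"offset":{"type":"array","items":{"type":"number"}},"rotation":{"type":"array","items":{"type":"number"}}}}},"newtons":{"type":"number"}},"required":["deltas"]}

```bash
ls; mkdir -p pics
cat > h.py <<'E'
import numpy as np, cv2
from workcell import manip, imaging, workorder
from scipy.spatial.transform import Rotation as R
E
python3 - <<'E'
from h import *
o=manip.get_obs(); print(o)
for n in ("scene","top"):
    cv2.imwrite(f"pics/{n}0.png",imaging.camera(n)); print(imaging.camera_model(n))
print(imaging.camera_model("wrist"), manip.finger_overhang)
E
```

```text
pics
{'clock': 0.0, 'joint_pos': array([-1.13664951,  0.33286626, -0.06470355,  1.46095518,  0.02159232,
        1.34992056, -0.08851244]), 'joint_velocities': array([-4.47273528e-05,  5.69282483e-04,  2.07295789e-04,  1.24235173e-03,
        5.93900412e-04, -8.18904565e-04, -5.79970486e-05]), 'tau': array([ 9.11449911e-05, -6.25445151e+01,  4.91073809e-02, -3.91615355e+01,
        1.62816566e-02,  9.87592153e-03, -1.88060409e-05]), 'position': array([0.27548055, 0.56059685, 0.24151282]), 'ee_rot': array([ 2.26388285e-01,  9.74036866e-01, -7.14421374e-04, -1.34978552e-04]), 'ft_force': array([0.80600185, 0.18573608, 0.75450349]), 'torque': array([ 0.00639354,  0.0212048 , -0.00448421]), 'grasp_force': 0.0, 'grip_width': 1.0028379887918784}
{'camera_matrix': array([[404.22741993,   0.        , 278.86724453],
       [  0.        , 404.22741993, 209.05236686],
       [  0.        ,   0.        ,   1.        ]]), 'k1': 0.020598226571574813, 'world_to_cam': array([[ 0.53312504, -0.84577957, -0.02084759, -0.39384925],
       [ 0.51976432,  0.30798415,  0.79686311, -0.31030631],
       [-0.
[... 435 characters left out ...]
6, -0.55030514],
       [-0.1638302 , -0.02382607,  0.98620078, -1.04014022],
       [ 0.        ,  0.        ,  0.        ,  1.        ]])}
{'camera_matrix': array([[333.90586759,   0.        , 274.88959141],
       [  0.        , 333.90586759, 207.41352242],
       [  0.        ,   0.        ,   1.        ]]), 'k1': 0.02872850746750949, 'hand_eye': array([[ 6.30665389e-04,  9.64659230e-01,  2.63499852e-01,
         6.75266368e-02],
       [ 9.99999666e-01, -7.45206555e-04,  3.34744793e-04,
         5.10752673e-05],
       [ 5.19276471e-04,  2.63499553e-01, -9.64659378e-01,
        -1.31754779e-01],
       [ 0.00000000e+00,  0.00000000e+00,  0.00000000e+00,
         1.00000000e+00]])} 0.011
```

View pics/scene0.png

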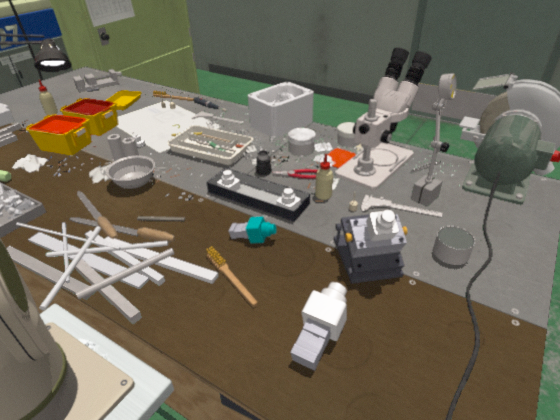

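View pics/top0.png

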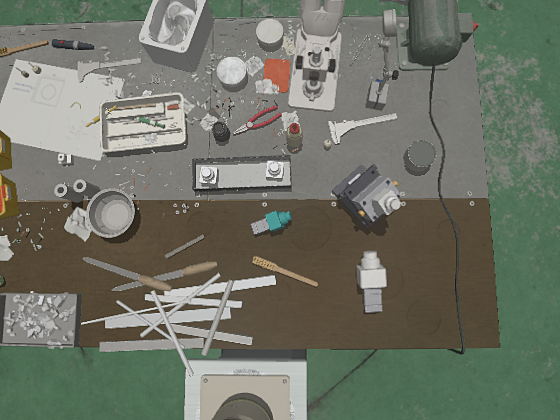

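The candidates are three. There is the white holder in the chuck on the sine plate (scene 385,222; top 390,203), the larger white holder lying loose (scene 325,315; top 371,275), and a turquoise one lying loose (scene 258,230; top 275,222). The description picks the one in the chuck: it is not turquoise and is the smaller white one. The tray is at top (242,174), with holders at (207,174) and (274,169). I'll check the choice in a close crop.

Run:
```python
from h import *
a=cv2.imread("pics/scene0.png")[190:290,320:420]; b=cv2.imread("pics/top0.png")[155:235,325:425]
a=cv2.resize(a,(500,500),interpolation=cv2.INTER_CUBIC)[:, :400]
a=cv2.resize(cv2.imread("pics/scene0.png")[200:285,330:415],(400,400),interpolation=cv2.INTER_CUBIC)
b=cv2.resize(cv2.imread("pics/top0.png")[155:235,325:405],(400,400),interpolation=cv2.INTER_CUBIC)
cv2.imwrite("pics/crop0.png",np.hstack([a,b]))
```

```text
(no output)
```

View pics/crop0.png

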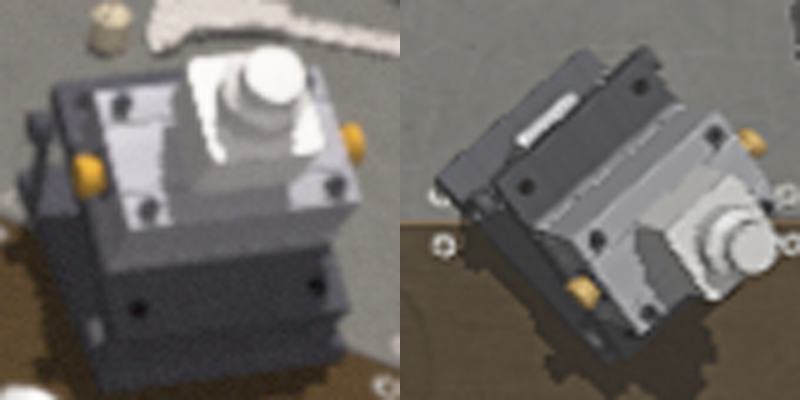

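The crop confirms the plain white holder in the chuck, with its knob at about scene (388,216) and top (395,204). The buttons are at scene (349,237) and (405,230), and top (361,213) and (395,184).

```bash
cat >> h.py <<'E'
CM={n:imaging.camera_model(n) for n in ("scene","top","wrist")}
def ray(n,uv,obs=None):
    m=CM[n]; p=cv2.undistortPoints(np.array([[uv]],float),m["camera_matrix"],np.array([m["k1"],0,0,0]))[0,0]
    d=np.array([p[0],-p[1],-1.])
    if n=="wrist":
        T=np.eye(4);T[:3,:3]=R.from_quat(obs["ee_rot"]).as_matrix();T[:3,3]=obs["position"];T=T@m["hand_eye"]
    else: T=np.linalg.inv(m["world_to_cam"])
    d=T[:3,:3]@d; return T[:3,3],d/np.linalg.norm(d)
def tri(rays):
    A=np.zeros((3,3));b=np.zeros(3)
    for o,d in rays:
        P=np.eye(3)-np.outer(d,d);A+=P;b+=P@o
    x=np.linalg.solve(A,b); return x,[np.linalg.norm((np.eye(3)-np.outer(d,d))@(x-o))*1000 for o,d in rays]
def plane(r,z): o,d=r; return o+d*(z-o[2])/d[2]
def proj(n,X):
    m=CM[n];c=m["world_to_cam"]@np.r_[X,1];s=np.array([c[0],-c[1]])/-c[2];s*=1+m["k1"]*(s@s)
    K=m["camera_matrix"];return np.array([K[0,0]*s[0]+K[0,2],K[1,1]*s[1]+K[1,2]])
E
python3 - <<'E'
from h import *
np.set_printoptions(precision=4,suppress=True)
s=lambda x,y:(330+x/4.706-.4,200+y/4.706-.4); t=lambda x,y:(325+x/5-.4,155+y/5-.4)
pts=dict(bL=((88,175),(182,291)),bR=((352,143),(352,143)),A_upL=((122,107),(197,240)),B_lowL=((148,208),(249,312)),D_upR=((315,80),(315,134)),knob=((275,75),(352,247)))
for k,(a,b) in pts.items():
    print(k,*tri([ray("scene",s(*a)),ray("top",t(*b))]))
# tray
im=cv2.imread("pics/top0.png"); g=im.max(2)
m=np.zeros_like(g); m[150:200,185:300]=(g[150:200,185:300]<55)*255
m=cv2.morphologyEx(m,cv2.MORPH_CLOSE,np.ones((9,9)))
cs=max(cv2.findContours(m,0,2)[0],key=cv2.contourArea); r=cv2.minAreaRect(cs)
print(r); 
for p in cv2.boxPoints(r): print(p, plane(ray("top",p),.034))
big=cv2.resize(im[148:203,182:302],None,fx=6,fy=6,interpolation=2)
sc=cv2.imread("pics/scene0.png")[155:225,195:320]; 
cv2.imwrite("pics/tray0.png",np.vstack([cv2.resize(big,(600,275)),cv2.resize(sc,(600,325),interpolation=2)]))
E
```

```text
bL [ 0.5275 -0.2986  0.0911] [np.float64(0.6924656814904863), np.float64(0.6924656814905663)]
bR [ 0.6028 -0.3872  0.0926] [np.float64(0.6116592587264429), np.float64(0.6116592587263098)]
A_upL [ 0.5492 -0.3025  0.1148] [np.float64(0.40765454345470814), np.float64(0.4076545434547002)]
B_lowL [ 0.5158 -0.3305  0.0963] [np.float64(0.382629007273466), np.float64(0.38262900727328664)]
D_upR [ 0.603  -0.3647  0.1174] [np.float64(2.7656622072435324), np.float64(2.7656622072435204)]
knob [ 0.5366 -0.3663  0.1659] [np.float64(0.8265864111083624), np.float64(0.8265864111083571)]
((239.4125213623047, 187.7525177001953), (97.9798812866211, 27.21379280090332), 13.609731674194336)
[188.5964 189.4497] [0.6021 0.1556 0.034 ]
[195. 163.] [0.6761 0.1406 0.034 ]
[290.2287 186.0554] [ 0.6096 -0.12    0.034 ]
[283.8251 212.505 ] [ 0.5376 -0.1026  0.034 ]
```

View pics/tray0.png

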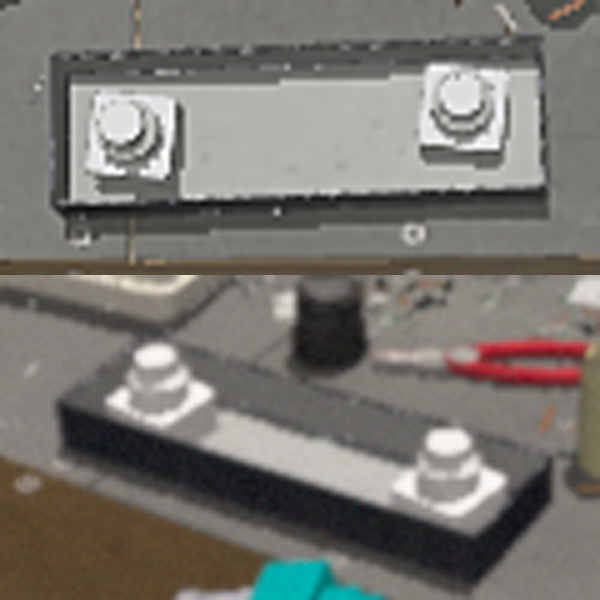

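The tray rim and its two holders are clear. The rim corners in the top view are about (192.4,159), (291,155.6), (291.3,186) and (194,190). The chuck geometry agrees with the given sizes: 116 mm over the buttons, a tilt of about 25°, and the knob height within 3 mm.

```bash
cat >> h.py <<'E'
def T(p,Rm): M=np.eye(4);M[:3,:3]=Rm;M[:3,3]=p;return M
def cur(): o=manip.get_obs();return T(o["position"],R.from_quat(o["ee_rot"]).as_matrix())
from scipy.linalg import logm,expm
def row(target,n,start=None):
    D=np.linalg.inv(cur() if start is None else start)@target
    L=np.real(logm(D))/n; E=expm(L)
    return np.round(E[:3,3],4),np.round(R.from_matrix(E[:3,:3]).as_rotvec(degrees=True),2),E
def chuck(yaw=None,F=None):
    y=np.array([-np.sin(yaw),np.cos(yaw),0]);h=np.array([np.cos(yaw),np.sin(yaw),0]);t=np.radians(25)
    z=np.cos(t)*np.array([0,0,1])-np.sin(t)*h; return T(F,np.c_[np.cross(y,z),y,z])
FL=np.diag([1.,-1,-1,1]) # tool from chuck: x same, y,z flipped
np.set_printoptions(precision=4,suppress=True)
E
python3 - <<'E'
from h import *
for p in [(192.4,159),(291,155.6),(291.3,186),(194,190)]: print(plane(ray("top",np.array(p)-.4),.034))
C=chuck(np.radians(40.4),np.array([.572,-.3366,.0695])); print(C)
tgt=C@T([0,0,.19],np.eye(3))@FL
S=cur()
for n in (24,):
    o,r,E=row(tgt,n); print(n,o,r)
    M=S.copy()
    for i in range(n): M=M@E; 
    print(M[:3,3])
    for i in range(0,n+1,4): print((S@np.linalg.matrix_power(E,i))[:3,3])
E
```

```text
[0.6887 0.1494 0.034 ]
[ 0.6957 -0.1214  0.034 ]
[ 0.6108 -0.1218  0.034 ]
[0.6016 0.1418 0.034 ]
[[ 0.6902 -0.6481 -0.3218  0.572 ]
 [ 0.5874  0.7615 -0.2739 -0.3366]
 [ 0.4226  0.      0.9063  0.0695]
 [ 0.      0.      0.      1.    ]]
24 [-0.0474  0.0037 -0.0097] [-1.03  0.68  4.64]
[ 0.5109 -0.3886  0.2417]
[0.2756 0.5606 0.2416]
[0.4416 0.4686 0.2772]
[0.5696 0.3259 0.301 ]
[0.6455 0.1485 0.3101]
[ 0.6608 -0.0439  0.3027]
[ 0.6142 -0.2298  0.2792]
[ 0.5109 -0.3886  0.2417]
```

Emit:
jog_arm(
  deltas=[
    {"gripper":1,"offset":[-0.0474,0.0037,-0.0097],"rotation":[-1.03,0.68,4.64]},
    {"gripper":1,"offset":[-0.0474,0.0037,-0.0097],"rotation":[-1.03,0.68,4.64]},
    {"gripper":1,"offset":[-0.0474,0.0037,-0.0097],"rotation":[-1.03,0.68,4.64]},
    {"gripper":1,"offset":[-0.0474,0.0037,-0.0097],"rotation":[-1.03,0.68,4.64]},
    {"gripper":1,"offset":[-0.0474,0.0037,-0.0097],"rotation":[-1.03,0.68,4.64]},
    {"gripper":1,"offset":[-0.0474,0.0037,-0.0097],"rotation":[-1.03,0.68,4.64]},
    {"gripper":1,"offset":[-0.0474,0.0037,-0.0097],"rotation":[-1.03,0.68,4.64]},
    {"gripper":1,"offset":[-0.0474,0.0037,-0.0097],"rotation":[-1.03,0.68,4.64]},
    {"gripper":1,"offset":[-0.0474,0.0037,-0.0097],"rotation":[-1.03,0.68,4.64]},
    {"gripper":1,"offset":[-0.0474,0.0037,-0.0097],"rotation":[-1.03,0.68,4.64]},
    {"gripper":1,"offset":[-0.0474,0.0037,-0.0097],"rotation":[-1.03,0.68,4.64]},
    {"gripper":1,"offset":[-0.0474,0.0037,-0.0097],"rotation":[-1.03,0.68,4.64]},
  ],
)

```text
clock: 1.3
position: [0.6466, 0.1468, 0.3095]
ee_rot: [0.653, 0.747, 0.116, -0.043]
ft_force: [0.5, -0.1, 0.4]
grip_width: 1.004
grasp_force: 0.0
```

Emit:
jog_arm(
  deltas=[
    {"gripper":1,"offset":[-0.0474,0.0037,-0.0097],"rotation":[-1.03,0.68,4.64]},
    {"gripper":1,"offset":[-0.0474,0.0037,-0.0097],"rotation":[-1.03,0.68,4.64]},
    {"gripper":1,"offset":[-0.0474,0.0037,-0.0097],"rotation":[-1.03,0.68,4.64]},
    {"gripper":1,"offset":[-0.0474,0.0037,-0.0097],"rotation":[-1.03,0.68,4.64]},
    {"gripper":1,"offset":[-0.0474,0.0037,-0.0097],"rotation":[-1.03,0.68,4.64]},
    {"gripper":1,"offset":[-0.0474,0.0037,-0.0097],"rotation":[-1.03,0.68,4.64]},
    {"gripper":1,"offset":[-0.0474,0.0037,-0.0097],"rotation":[-1.03,0.68,4.64]},
    {"gripper":1,"offset":[-0.0474,0.0037,-0.0097],"rotation":[-1.03,0.68,4.64]},
    {"gripper":1,"offset":[-0.0474,0.0037,-0.0097],"rotation":[-1.03,0.68,4.64]},
    {"gripper":1,"offset":[-0.0474,0.0037,-0.0097],"rotation":[-1.03,0.68,4.64]},
    {"gripper":1,"offset":[-0.0474,0.0037,-0.0097],"rotation":[-1.03,0.68,4.64]},
    {"gripper":1,"offset":[-0.0474,0.0037,-0.0097],"rotation":[-1.03,0.68,4.64]},
    {"gripper":1},
    {"gripper":1},
  ],
)

```text
schema error: expected keys gripper, offset, rotation
```

Run:
```python
from h import *
o=manip.get_obs();print(o["position"],o["clock"],o["ft_force"]); im=imaging.camera("wrist"); cv2.imwrite("pics/w1.png",im)
C=chuck(np.radians(40.4),np.array([.572,-.3366,.0695])); print(np.linalg.inv(C)@cur()); np.save("o1.npy",o,allow_pickle=True)
```

```text
[0.6466 0.1468 0.3095] 1.3 [ 0.4901 -0.0734  0.369 ]
[[ 0.5715  0.7922 -0.2139  0.4316]
 [ 0.82   -0.5614  0.1117  0.3096]
 [-0.0316 -0.2392 -0.9705  0.0636]
 [ 0.      0.      0.      1.    ]]
```

View pics/w1.png

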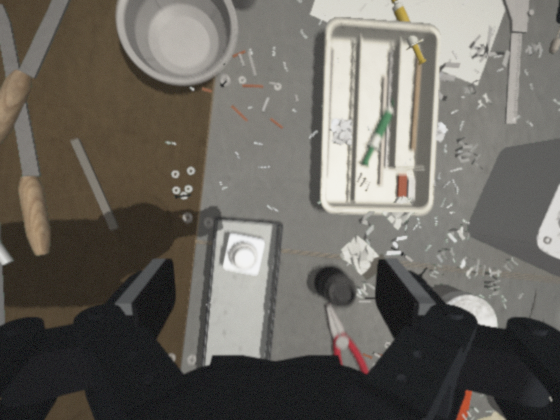

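The second call was refused because its rows lacked keys, so this is a halfway view: the tray's left end is at (245,225) and the tall holder is at (243,255). I'll continue.

Emit:
jog_arm(
  deltas=[
    {"gripper":1,"offset":[-0.0474,0.0037,-0.0097],"rotation":[-1.03,0.68,4.64]},
    {"gripper":1,"offset":[-0.0474,0.0037,-0.0097],"rotation":[-1.03,0.68,4.64]},
    {"gripper":1,"offset":[-0.0474,0.0037,-0.0097],"rotation":[-1.03,0.68,4.64]},
    {"gripper":1,"offset":[-0.0474,0.0037,-0.0097],"rotation":[-1.03,0.68,4.64]},
    {"gripper":1,"offset":[-0.0474,0.0037,-0.0097],"rotation":[-1.03,0.68,4.64]},
    {"gripper":1,"offset":[-0.0474,0.0037,-0.0097],"rotation":[-1.03,0.68,4.64]},
    {"gripper":1,"offset":[-0.0474,0.0037,-0.0097],"rotation":[-1.03,0.68,4.64]},
    {"gripper":1,"offset":[-0.0474,0.0037,-0.0097],"rotation":[-1.03,0.68,4.64]},
    {"gripper":1,"offset":[-0.0474,0.0037,-0.0097],"rotation":[-1.03,0.68,4.64]},
    {"gripper":1,"offset":[-0.0474,0.0037,-0.0097],"rotation":[-1.03,0.68,4.64]},
    {"gripper":1,"offset":[-0.0474,0.0037,-0.0097],"rotation":[-1.03,0.68,4.64]},
    {"gripper":1,"offset":[-0.0474,0.0037,-0.0097],"rotation":[-1.03,0.68,4.64]},
    {"gripper":1,"offset":[0,0,0],"rotation":[0,0,0]},
    {"gripper":1,"offset":[0,0,0],"rotation":[0,0,0]},
  ],
)

```text
clock: 2.75
position: [0.5107, -0.3894, 0.2393]
ee_rot: [0.917, 0.336, 0.203, -0.076]
ft_force: [0.9, 0.8, -0.2]
grip_width: 0.998
grasp_force: 0.0
```

Run:
```python
from h import *
o=manip.get_obs();print(o["position"],o["clock"],o["ft_force"]); im=imaging.camera("wrist"); cv2.imwrite("pics/w2.png",im)
C=chuck(np.radians(40.4),np.array([.572,-.3366,.0695])); print(np.linalg.inv(C)@cur()); np.save("o2.npy",o,allow_pickle=True)
```

```text
[ 0.5107 -0.3894  0.2393] 2.75 [ 0.9177  0.7707 -0.189 ]
[[ 1.      0.      0.0017  0.0004]
 [ 0.     -1.      0.002  -0.0003]
 [ 0.0017 -0.002  -1.      0.1876]
 [ 0.      0.      0.      1.    ]]
```

View pics/w2.png

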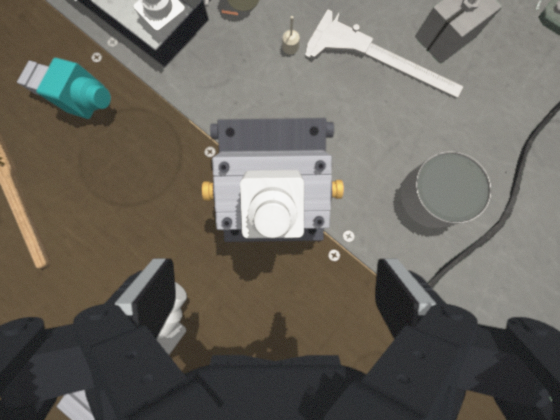

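The wrist view shows the chuck squarely aligned. The buttons are at (207,190) and (337,188), the knob top is at (272,216), and the screws are at (224,167), (320,166), (226,222) and (319,221). Next I'll refine the chuck position from these.

```bash
cat >> h.py <<'E'
def wproj(X,M):
    m=CM["wrist"];c=np.linalg.inv(M@m["hand_eye"])@np.r_[X,1];s=np.array([c[0],-c[1]])/-c[2];s*=1+m["k1"]*(s@s)
    K=m["camera_matrix"];return np.array([K[0,0]*s[0]+K[0,2],K[1,1]*s[1]+K[1,2]])
E
python3 - <<'E'
from h import *
im=cv2.imread("pics/w2.png"); M=cur(); o=manip.get_obs()
C=chuck(np.radians(40.4),np.array([.572,-.3366,.0695]))
hsv=cv2.cvtColor(im,cv2.COLOR_BGR2HSV)
m=cv2.inRange(hsv,(15,120,100),(35,255,255)); m[:170]=0;m[210:]=0
n,l,st,ce=cv2.connectedComponentsWithStats(m)
for i in range(1,n):
    if st[i,4]>40: print("brass",st[i],ce[i])
w=cv2.inRange(hsv,(0,0,225),(179,30,255)); n,l,st,ce=cv2.connectedComponentsWithStats(w[150:260,220:330])
for i in range(1,n):
    if st[i,4]>100: print("white",st[i],ce[i]+[220,150])
pr=lambda x,y,z:wproj((C@[x,y,z,1])[:3],M)
print("knob",pr(0,0,.108)); print("btn",pr(0,.054,.023),pr(0,-.054,.023))
for a,b in((1,1),(1,-1),(-1,-1),(-1,1)): print("blk",pr(a*.023,b*.023,.08),"top",pr(a*.032,b*.05,.038))
# intersect measured pixels with chuck planes
Ci=np.linalg.inv(C)
def on(uv,z):
    a,d=ray("wrist",uv,o);a=(Ci@np.r_[a,1])[:3];d=Ci[:3,:3]@d;return a+d*(z-a[2])/d[2]
for uv,z in (((224,167),.043),((320,166),.043),((226,222),.043),((319,221),.043),((272,216),.108)): print(uv,on(uv,z))
cv2.imwrite("pics/w2c.png",cv2.resize(im[140:250,195:355],(800,550),interpolation=2))
E
```

```text
brass [201 181  12  20 201] [206.8358 190.2289]
brass [333 180  10  18 154] [337.3506 188.7143]
white [  20   27   64   60 3021] [273.7865 204.8861]
knob [275.9162 220.5916]
btn [216.367  192.4773] [335.2581 192.619 ]
blk [244.2499 178.7576] top [216.3349 159.158 ]
blk [307.598 178.829] top [335.4442 159.2815]
blk [306.     238.4378] top [331.9411 231.4269]
blk [245.6467 238.353 ] top [219.6    231.2728]
(224, 167) [0.0261 0.0431 0.043 ]
(320, 166) [ 0.0271 -0.0366  0.043 ]
(226, 222) [-0.0217  0.0432  0.043 ]
(319, 221) [-0.0207 -0.0375  0.043 ]
(272, 216) [0.0032 0.0026 0.108 ]
```

View pics/w2c.png

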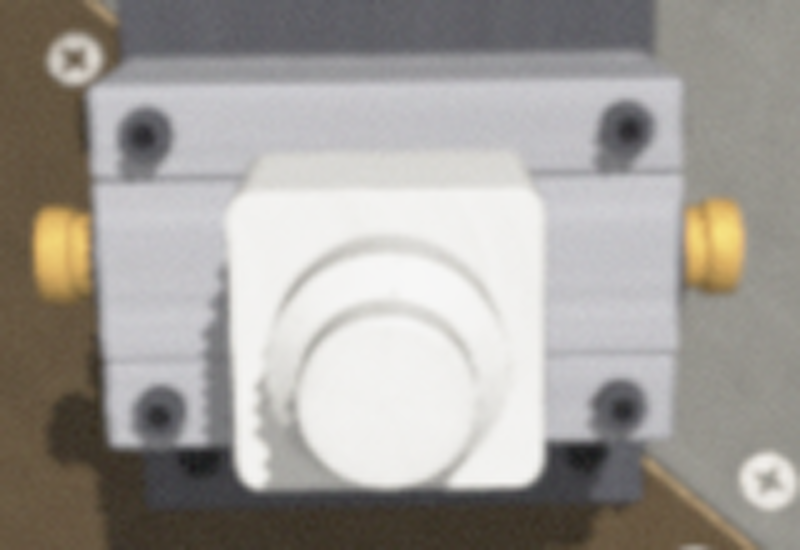

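Emit:
jog_arm(
  deltas=[
    {"gripper":1,"offset":[0.001,-0.003,0.022],"rotation":[0,0,0]},
    {"gripper":1,"offset":[0,0,0.022],"rotation":[0,0,0]},
    {"gripper":1,"offset":[0,0,0.022],"rotation":[0,0,0]},
    {"gripper":1,"offset":[0,0,0.022],"rotation":[0,0,0]},
    {"gripper":1,"offset":[0,0,0.022],"rotation":[0,0,0]},
    {"gripper":1,"offset":[0,0,0.02],"rotation":[0,0,0]},
    {"gripper":1,"offset":[0,0,0],"rotation":[0,0,0]},
  ],
  newtons=100,
)

```text
clock: 3.5
position: [0.5538, -0.3456, 0.1201]
ee_rot: [0.915, 0.339, 0.203, -0.078]
ft_force: [0.6, 0.8, -0.1]
grip_width: 1.002
grasp_force: 0.0
```

```bash
cat >> h.py <<'E'
C0=chuck(np.radians(40.4),np.array([.572,-.3366,.0695])); C1=C0@T([.0012,.0027,0],np.eye(3))
E
python3 - <<'E'
from h import *
print(np.linalg.inv(C1)@cur()); im=imaging.camera("wrist"); cv2.imwrite("pics/w3.png",im); s=imaging.camera("scene"); cv2.imwrite("pics/s3.png",np.hstack([cv2.resize(im,(400,300)),cv2.resize(s[170:290,320:480],(400,300))]))
E
```

```text
[[ 1.      0.003   0.0016  0.0023]
 [ 0.003  -1.      0.0073  0.0022]
 [ 0.0016 -0.0073 -1.      0.0542]
 [ 0.      0.      0.      1.    ]]
```

View pics/s3.png

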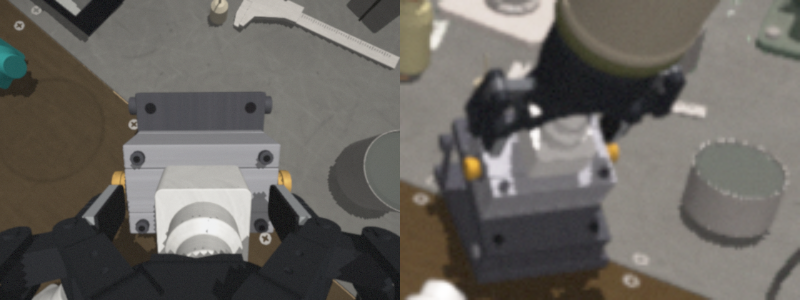

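The view shows the open fingers straddling the block, with the block slightly right of the jaw centre: columns 157–250 against a centre of about 196 in the 400-wide half. I'll measure that offset properly.

Run:
```python
from h import *
im=cv2.imread("pics/w3.png").astype(int); g=im.mean(2)
for r in (245,270,300,330): 
    print(r,[ (c,int(g[r,c+2]-g[r,c-2])) for c in range(150,420) if abs(g[r,c+2]-g[r,c-2])>40])
M=cur()
for y in(.023,-.023): print([wproj((C1@[x,y,.08,1])[:3],M) for x in(.023,-.023)])
# where are block top edges, tool frame prediction
```

```text
245 [(156, 58), (157, 74), (158, 73), (159, 47), (391, -46), (392, -44), (395, 48), (396, 51)]
270 [(155, -61), (156, -89), (157, -82), (158, -69), (172, 43), (173, 44), (174, 57), (175, 77), (176, 85), (177, 86), (178, 78), (179, 45), (217, 50), (218, 54), (219, 48), (350, -50), (351, -59), (352, -61), (353, -64), (354, -55), (370, 58), (371, 57), (372, 42), (375, -99), (376, -135), (377, -131), (378, -99), (391, 45), (392, 71), (393, 84), (394, 81), (395, 55)]
300 [(174, 43), (175, 54), (178, 41), (179, 72), (180, 95), (181, 90), (182, 59), (214, -44), (217, 62), (218, 94), (219, 88), (220, 41), (243, -54), (244, -72), (245, -73), (246, -50), (323, 48), (324, 48), (348, -48), (349, -95), (350, -111), (351, -105), (352, -67), (374, -67), (375, -73), (376, -68), (414, 41), (415, 60), (416, 78), (417, 84), (418, 54)]
330 [(161, 44), (217, 68), (218, 138), (219, 169), (220, 163), (221, 106), (231, -48), (232, -89), (233, -91), (234, -58), (236, 68), (237, 80), (238, 53), (333, -45), (337, 40), (347, -73), (348, -100), (349, -110), (350, -93), (351, -41), (362, 82), (363, 108), (364, 92), (371, -60), (374, 64), (375, 80), (377, -70), (378, -107), (379, -104), (380, -77), (389, -46)]
[array([212.6669, 247.0019]), array([217.8495, 358.5359])]
[array([343.405 , 247.4104]), array([337.0658, 358.9753])]
```

Run:
```python
from h import *
o=manip.get_obs(); M=cur(); im=imaging.camera("wrist"); print(o["clock"],o["position"],(np.linalg.inv(C1)@M)[:3,3], np.abs(im.astype(int)-cv2.imread("pics/w3.png")).mean()); M2=cur(); print(np.abs(M2-M).max())
cv2.imwrite("pics/w4.png",im)
pr=lambda x,y,z,Mx=M:wproj((C1@[x,y,z,1])[:3],Mx)
v=im.copy()
def poly(P,c): cv2.polylines(v,[np.int32([pr(*p) for p in P])],True,c,1)
poly([(.023,.023,.08),(.023,-.023,.08),(-.023,-.023,.08),(-.023,.023,.08)],(0,0,255))
poly([(.032,.05,.038),(.032,-.05,.038),(-.032,-.05,.038),(-.032,.05,.038)],(0,255,0))
a=v[150:400,130:430]
o2=np.load("o2.npy",allow_pickle=True).item(); M=T(o2["position"],R.from_quat(o2["ee_rot"]).as_matrix())
pr=lambda x,y,z,Mx=M:wproj((C1@[x,y,z,1])[:3],Mx)
v=cv2.imread("pics/w2.png")
poly([(.023,.023,.08),(.023,-.023,.08),(-.023,-.023,.08),(-.023,.023,.08)],(0,0,255))
poly([(.032,.05,.038),(.032,-.05,.038),(-.032,-.05,.038),(-.032,.05,.038)],(0,255,0))
cv2.imwrite("pics/cmp.png",np.hstack([cv2.resize(a,(420,350)),cv2.resize(v[140:250,205:340],(380,350))]))
```

```text
3.6 [ 0.5532 -0.3488  0.123 ] [0.0013 0.0002 0.0579] 7.3484013605442176
0.0013291806358513847
```

View pics/cmp.png

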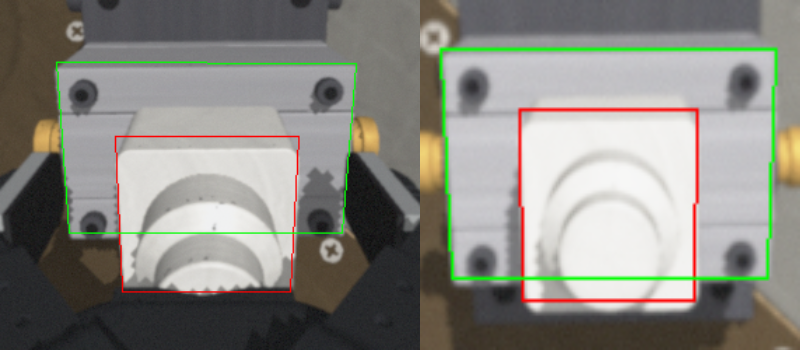

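The measured pose was still settling after the move. In the new overlay the jaws are centred on the block in y. I'll go 3 mm further in, let it settle, and close.

Emit:
jog_arm(
  deltas=[
    {"gripper":1,"offset":[0,0,0.003],"rotation":[0,0,0]},
    {"gripper":1,"offset":[0,0,0],"rotation":[0,0,0]},
    {"gripper":0,"offset":[0,0,0],"rotation":[0,0,0]},
    {"gripper":0,"offset":[0,0,0],"rotation":[0,0,0]},
    {"gripper":0,"offset":[0,0,0],"rotation":[0,0,0]},
    {"gripper":0,"offset":[0,0,0],"rotation":[0,0,0]},
    {"gripper":0,"offset":[0,0,0],"rotation":[0,0,0]},
    {"gripper":0,"offset":[0,0,0],"rotation":[0,0,0]},
    {"gripper":0,"offset":[0,0,0],"rotation":[0,0,0]},
    {"gripper":0,"offset":[0,0,0],"rotation":[0,0,0]},
  ],
  newtons=110,
)

```text
clock: 4.65
position: [0.5535, -0.3496, 0.1204]
ee_rot: [0.916, 0.337, 0.204, -0.075]
ft_force: [-1.1, -2.7, 6.6]
grip_width: 0.529
grasp_force: 112.1
```

Run:
```python
from h import *
print(np.linalg.inv(C1)@cur());o=manip.get_obs();print(o["ft_force"],o["torque"])
```

```text
[[ 1.     -0.0006  0.0015 -0.0001]
 [-0.0006 -1.     -0.0002 -0.0006]
 [ 0.0015  0.0002 -1.      0.0556]
 [ 0.      0.      0.      1.    ]]
[-1.0792 -2.7299  6.6051] [-0.4065  0.1921 -0.017 ]
```

Gripped: 0.529 × 85 mm ≈ 45 mm, which matches the block. Now I'll rock it to the left (+y) about the foot's left edge.

Emit:
jog_arm(
  deltas=[
    {"gripper":0,"offset":[0,-0.0012,-0.00025],"rotation":[-1.2,0,0]},
    {"gripper":0,"offset":[0,-0.0012,-0.00025],"rotation":[-1.2,0,0]},
    {"gripper":0,"offset":[0,-0.0012,-0.00025],"rotation":[-1.2,0,0]},
    {"gripper":0,"offset":[0,-0.0012,-0.00025],"rotation":[-1.2,0,0]},
    {"gripper":0,"offset":[0,-0.0012,-0.00025],"rotation":[-1.2,0,0]},
    {"gripper":0,"offset":[0,-0.0012,-0.00025],"rotation":[-1.2,0,0]},
    {"gripper":0,"offset":[0,0,0],"rotation":[0,0,0]},
    {"gripper":0,"offset":[0,0,0],"rotation":[0,0,0]},
    {"gripper":0,"offset":[0,0,0],"rotation":[0,0,0]},
  ],
)

```text
clock: 5.55
position: [0.5489, -0.3449, 0.1212]
ee_rot: [0.919, 0.323, 0.225, -0.016]
ft_force: [6.2, -6.1, -2.0]
grip_width: 0.523
grasp_force: 113.1
```

```bash
cat > st.py <<'E'
from h import *
D=np.linalg.inv(C1)@cur();o=manip.get_obs();print(D[:3,3],"lean to +y",np.degrees(np.arctan2(-D[1,2],-(-D[2,2])*-1)*1), D[1,2],"F chuck",C1[:3,:3].T@o["ft_force"],"M",C1[:3,:3].T@o["torque"],o["clock"])
E
python3 st.py
```

```text
[-0.0002  0.0059  0.0566] lean to +y 7.353743088119586 -0.1279949037531049 F chuck [-0.1138 -8.6489 -2.1508] M [-1.8566  0.61   -0.0449] 5.55
```

Emit:
jog_arm(
  deltas=[
    {"gripper":0,"offset":[0,-0.0006,-0.0001],"rotation":[-0.6,0,0]},
    {"gripper":0,"offset":[0,0,0],"rotation":[0,0,0]},
    {"gripper":0,"offset":[0,0,0],"rotation":[0,0,0]},
  ],
)

```text
clock: 5.85
position: [0.5486, -0.3446, 0.1212]
ee_rot: [0.919, 0.322, 0.226, -0.011]
ft_force: [7.4, -7.1, -2.2]
grip_width: 0.527
grasp_force: 113.6
```

```bash
python3 st.py
python3 - <<'E'
from h import *
cv2.imwrite("pics/w5.png",imaging.camera("wrist"))
a=cv2.imread("pics/w4.png")[200:330,130:430];b=cv2.imread("pics/w5.png")[200:330,130:430]
cv2.imwrite("pics/c5.png",np.vstack([cv2.resize(x,(690,299),interpolation=2) for x in(a,b)]))
E
```

```text
[-0.0002  0.0064  0.0566] lean to +y 7.973312806636516 -0.13871180593936797 F chuck [  0.0351 -10.2073  -2.4524] M [-2.0528  0.5382 -0.0696] 5.85
```

View pics/c5.png

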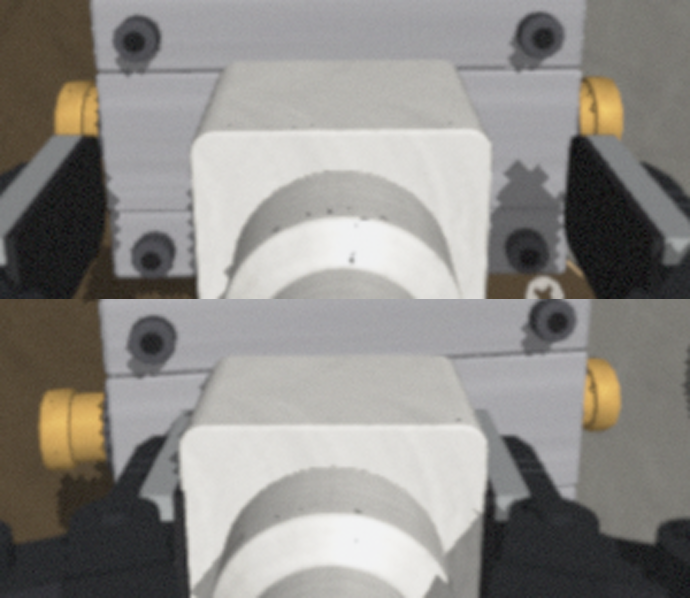

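Lower half: the left button now stands out clearly further (visible length about 42 → 66 px), and the right one is unchanged. Now I'll bring it back through upright and over to the right. The picture allowance is used up, so I'll check by numbers from here.

Emit:
jog_arm(
  deltas=[
    {"gripper":0,"offset":[0,0.0013,0.0003],"rotation":[1.33,0,0]},
    {"gripper":0,"offset":[0,0.0013,0.0003],"rotation":[1.33,0,0]},
    {"gripper":0,"offset":[0,0.0013,0.0003],"rotation":[1.33,0,0]},
    {"gripper":0,"offset":[0,0.0013,0.0003],"rotation":[1.33,0,0]},
    {"gripper":0,"offset":[0,0.0013,0.0003],"rotation":[1.33,0,0]},
    {"gripper":0,"offset":[0,0.0013,0.0003],"rotation":[1.33,0,0]},
    {"gripper":0,"offset":[0,0.0013,-0.0003],"rotation":[1.33,0,0]},
    {"gripper":0,"offset":[0,0.0013,-0.0003],"rotation":[1.33,0,0]},
    {"gripper":0,"offset":[0,0.0013,-0.0003],"rotation":[1.33,0,0]},
    {"gripper":0,"offset":[0,0.0013,-0.0003],"rotation":[1.33,0,0]},
    {"gripper":0,"offset":[0,0.0013,-0.0003],"rotation":[1.33,0,0]},
    {"gripper":0,"offset":[0,0.0013,-0.0003],"rotation":[1.33,0,0]},
    {"gripper":0,"offset":[0,0,0],"rotation":[0,0,0]},
    {"gripper":0,"offset":[0,0,0],"rotation":[0,0,0]},
    {"gripper":0,"offset":[0,0,0],"rotation":[0,0,0]},
  ],
)

```text
clock: 7.4
position: [0.5574, -0.3548, 0.121]
ee_rot: [0.908, 0.351, 0.179, -0.141]
ft_force: [-3.7, -0.2, 6.2]
grip_width: 0.523
grasp_force: 115.4
```

```bash
python3 st.py
cat > btn.py <<'E'
# length of each brass button standing out of the chuck flank (mm along y), at z=.023
from h import *
import sys
def btn(im,M):
    o=dict(position=M[:3,3],ee_rot=R.from_matrix(M[:3,:3]).as_quat()); hsv=cv2.cvtColor(im,cv2.COLOR_BGR2HSV); m=cv2.inRange(hsv,(15,120,90),(35,255,255))
    Ci=np.linalg.inv(C1); n,l,st,ce=cv2.connectedComponentsWithStats(m)
    for i in range(1,n):
        if st[i,4]<60: continue
        ys=[]
        for u in(st[i,0]-.5,st[i,0]+st[i,2]-.5):
            a,d=ray("wrist",(u,ce[i,1]),o);a=(Ci@np.r_[a,1])[:3];d=Ci[:3,:3]@d;p=a+d*(.023-a[2])/d[2];ys.append(p[1]*1000)
        if abs(p[0])<.03 and 40<abs(np.mean(ys))<75: print(st[i],"y from",ys,"len",abs(ys[1]-ys[0]))
M=cur(); im=imaging.camera("wrist"); cv2.imwrite(sys.argv[1],im); btn(im,M)
if len(sys.argv)>2:
    o2=np.load("o2.npy",allow_pickle=True).item();print("w2");btn(cv2.imread("pics/w2.png"),T(o2["position"],R.from_quat(o2["ee_rot"]).as_matrix()))
E
python3 btn.py pics/w6.png 1
```

```text
[-0.0002 -0.0071  0.0564] lean to +y -8.313657997502034 0.14459187616284977 F chuck [-0.0356  2.2901  6.894 ] M [0.6399 0.3765 0.1176] 7.4
[146 228  22  32 595] y from [np.float64(72.04267184125585), np.float64(58.999089962553406)] len 13.043581878702447
[378 237  26  34 783] y from [np.float64(-54.01684701643202), np.float64(-66.51105335308041)] len 12.494206336648396
w2
[201 181  12  20 201] y from [np.float64(65.36157500703561), np.float64(54.491787045979635)] len 10.869787961055977
[333 180  10  18 154] y from [np.float64(-54.397418626216115), np.float64(-63.44391146059264)] len 9.046492834376522
```

Emit:
jog_arm(
  deltas=[
    {"gripper":0,"offset":[0,0.001,-0.0003],"rotation":[1.0,0,0]},
    {"gripper":0,"offset":[0,0,0],"rotation":[0,0,0]},
    {"gripper":0,"offset":[0,0,0],"rotation":[0,0,0]},
    {"gripper":0,"offset":[0,0,0],"rotation":[0,0,0]},
  ],
)

```text
clock: 7.85
position: [0.558, -0.3555, 0.1211]
ee_rot: [0.907, 0.352, 0.176, -0.15]
ft_force: [-5.8, 2.5, 6.6]
grip_width: 0.528
grasp_force: 115.6
```

```bash
python3 st.py; python3 btn.py pics/w7.png
```

```text
[-0.0002 -0.008   0.0565] lean to +y -9.377592491595154 0.16293988143402666 F chuck [0.2148 5.7101 7.1379] M [1.1125 0.394  0.1045] 7.85
[147 227  21  32 575] y from [np.float64(71.99689176075104), np.float64(59.32144149444977)] len 12.675450266301269
[377 238  28  34 830] y from [np.float64(-53.73613636851417), np.float64(-67.07103402121648)] len 13.33489765270231
```

Emit:
jog_arm(
  deltas=[
    {"gripper":0,"offset":[0,0.0015,-0.0003],"rotation":[1.4,0,0]},
    {"gripper":0,"offset":[0,0,0],"rotation":[0,0,0]},
    {"gripper":0,"offset":[0,0,0],"rotation":[0,0,0]},
    {"gripper":0,"offset":[0,0,0],"rotation":[0,0,0]},
  ],
)

```text
clock: 8.3
position: [0.5586, -0.3562, 0.1212]
ee_rot: [0.905, 0.354, 0.171, -0.161]
ft_force: [-8.9, 4.8, 9.1]
grip_width: 0.529
grasp_force: 115.7
```

```bash
python3 st.py; python3 btn.py pics/w8.png
```

```text
[-0.0001 -0.009   0.0566] lean to +y -10.857017181196543 0.18835836068389664 F chuck [0.5452 9.4145 9.8289] M [1.5534 0.3835 0.2662] 8.3
[148 226  21  31 535] y from [np.float64(72.62524773193014), np.float64(59.62373034392035)] len 13.001517388009795
[376 239  29  34 857] y from [np.float64(-53.193826955269614), np.float64(-66.85534990181141)] len 13.661522946541794
```

Emit:
jog_arm(
  deltas=[
    {"gripper":0,"offset":[0,-0.0013,0.0003],"rotation":[-1.36,0,0]},
    {"gripper":0,"offset":[0,-0.0013,0.0003],"rotation":[-1.36,0,0]},
    {"gripper":0,"offset":[0,-0.0013,0.0003],"rotation":[-1.36,0,0]},
    {"gripper":0,"offset":[0,-0.0013,0.0003],"rotation":[-1.36,0,0]},
    {"gripper":0,"offset":[0,-0.0013,0.0003],"rotation":[-1.36,0,0]},
    {"gripper":0,"offset":[0,-0.0013,0.0003],"rotation":[-1.36,0,0]},
    {"gripper":0,"offset":[0,-0.0013,0.0003],"rotation":[-1.36,0,0]},
    {"gripper":0,"offset":[0,-0.0013,0.0003],"rotation":[-1.36,0,0]},
    {"gripper":0,"offset":[0,-0.0013,-0.0003],"rotation":[-1.36,0,0]},
    {"gripper":0,"offset":[0,-0.0013,-0.0003],"rotation":[-1.36,0,0]},
    {"gripper":0,"offset":[0,-0.0013,-0.0003],"rotation":[-1.36,0,0]},
    {"gripper":0,"offset":[0,-0.0013,-0.0003],"rotation":[-1.36,0,0]},
    {"gripper":0,"offset":[0,-0.0013,-0.0003],"rotation":[-1.36,0,0]},
    {"gripper":0,"offset":[0,-0.0013,-0.0003],"rotation":[-1.36,0,0]},
    {"gripper":0,"offset":[0,-0.0013,-0.0003],"rotation":[-1.36,0,0]},
    {"gripper":0,"offset":[0,0,0],"rotation":[0,0,0]},
    {"gripper":0,"offset":[0,0,0],"rotation":[0,0,0]},
    {"gripper":0,"offset":[0,0,0],"rotation":[0,0,0]},
  ],
)

```text
clock: 10.15
position: [0.5478, -0.3438, 0.1214]
ee_rot: [0.919, 0.318, 0.232, 0.005]
ft_force: [10.3, -9.5, -5.1]
grip_width: 0.522
grasp_force: 115.8
```

```bash
python3 st.py; python3 btn.py pics/w9.png
```

```text
[-0.0002  0.0075  0.0568] lean to +y 9.981781153269893 -0.17333501703674858 F chuck [ -0.6258 -13.9136  -5.3329] M [-1.5517  0.6651  0.0069] 10.15
[383 224  20  30 502] y from [np.float64(-59.027553352895445), np.float64(-71.22343386569057)] len 12.19588051279512
[145 240  31  36 937] y from [np.float64(68.34998902553568), np.float64(53.59444232557545)] len 14.755546699960227
```

Emit:
jog_arm(
  deltas=[
    {"gripper":0,"offset":[0,0.0014,0.0003],"rotation":[1.43,0,0]},
    {"gripper":0,"offset":[0,0.0014,0.0003],"rotation":[1.43,0,0]},
    {"gripper":0,"offset":[0,0.0014,0.0003],"rotation":[1.43,0,0]},
    {"gripper":0,"offset":[0,0.0014,0.0003],"rotation":[1.43,0,0]},
    {"gripper":0,"offset":[0,0.0014,0.0003],"rotation":[1.43,0,0]},
    {"gripper":0,"offset":[0,0.0014,0.0003],"rotation":[1.43,0,0]},
    {"gripper":0,"offset":[0,0.0014,0.0003],"rotation":[1.43,0,0]},
    {"gripper":0,"offset":[0,0,0],"rotation":[0,0,0]},
    {"gripper":0,"offset":[0,0,0],"rotation":[0,0,0]},
    {"gripper":0,"offset":[0,0,0],"rotation":[0,0,0]},
  ],
)

```text
clock: 11.2
position: [0.5536, -0.3499, 0.1203]
ee_rot: [0.916, 0.337, 0.203, -0.077]
ft_force: [-1.3, -1.7, 4.9]
grip_width: 0.523
grasp_force: 118.2
```

```bash
python3 st.py; python3 btn.py pics/w10.png
```

```text
[-0.0002 -0.0009  0.0556] lean to +y -0.228548495342067 0.003988909844839221 F chuck [ 0.1226 -0.4832  5.3018] M [0.0871 0.5651 0.0012] 11.2
[382 232  25  33 711] y from [np.float64(-55.97350744737862), np.float64(-68.99304604117869)] len 13.019538593800064
[142 234  27  34 778] y from [np.float64(70.45698023474063), np.float64(56.29127663509464)] len 14.165703599645987
```

Both buttons now stand out about 7–8 px (≈3.5–4.4 mm) more than in the earlier upright view, so both keepers are past 2.7 mm. I'll draw the holder out, gently at first.

Emit:
jog_arm(
  deltas=[
    {"gripper":0,"offset":[0,0,-0.003],"rotation":[0,0,0]},
    {"gripper":0,"offset":[0,0,-0.003],"rotation":[0,0,0]},
    {"gripper":0,"offset":[0,0,-0.003],"rotation":[0,0,0]},
    {"gripper":0,"offset":[0,0,-0.003],"rotation":[0,0,0]},
    {"gripper":0,"offset":[0,0,0],"rotation":[0,0,0]},
  ],
)

```text
clock: 11.75
position: [0.5495, -0.3532, 0.1313]
ee_rot: [0.916, 0.337, 0.203, -0.077]
ft_force: [0.4, -0.1, -2.7]
grip_width: 0.526
grasp_force: 116.5
```

```bash
python3 st.py; python3 btn.py pics/w11.png
```

```text
[-0.0003 -0.0007  0.0678] lean to +y -0.22523806076783714 0.003931132436452329 F chuck [-0.8753 -0.315  -2.5606] M [-0.0493  0.7669 -0.0158] 11.75
[375 225  24  30 616] y from [np.float64(-55.59964541573106), np.float64(-68.94850778477044)] len 13.34886236903938
[151 226  26  32 685] y from [np.float64(70.28316960327373), np.float64(55.718777020326456)] len 14.564392582947278
```

The holder is free and only its weight shows (about 2.7 N). I'll draw it fully out and plan the transfer.

Emit:
jog_arm(
  deltas=[
    {"gripper":0,"offset":[0,0,-0.01],"rotation":[0,0,0]},
    {"gripper":0,"offset":[0,0,-0.015],"rotation":[0,0,0]},
    {"gripper":0,"offset":[0,0,-0.015],"rotation":[0,0,0]},
    {"gripper":0,"offset":[0,0,-0.015],"rotation":[0,0,0]},
    {"gripper":0,"offset":[0,0,-0.015],"rotation":[0,0,0]},
    {"gripper":0,"offset":[0,0,-0.015],"rotation":[0,0,0]},
    {"gripper":0,"offset":[0,0,-0.01],"rotation":[0,0,0]},
    {"gripper":0,"offset":[0,0,0],"rotation":[0,0,0]},
    {"gripper":0,"offset":[0,0,0],"rotation":[0,0,0]},
  ],
)

```text
clock: 12.7
position: [0.5194, -0.3791, 0.2169]
ee_rot: [0.916, 0.337, 0.203, -0.077]
ft_force: [0.3, 0.7, -3.1]
grip_width: 0.524
grasp_force: 116.9
```

```bash
python3 st.py
python3 - <<'E'
from h import *
a=np.radians(1.7); y=np.array([np.cos(a),np.sin(a),0]); z=np.array([0,0,-1.]); 
tgt=T([.6495,.0125,.16],np.c_[np.cross(y,z),y,z]); n=14
o,r,E=row(tgt,n); print(o,r); S=cur()
for i in range(0,n+1,2):
    M=S@np.linalg.matrix_power(E,i); print(M[:3,3],"foot",(M@[0,0,.0556,1])[:3])
E
```

```text
[-0.0002 -0.001   0.1622] lean to +y -0.2503397069197937 0.004369233085571489 F chuck [-0.6843  0.3611 -3.1471] M [0.0434 0.7804 0.0031] 12.7
[ 0.0287 -0.0042  0.0109] [ 0.79 -1.68 -3.6 ]
[ 0.5194 -0.3791  0.2169] foot [ 0.5372 -0.3637  0.1665]
[ 0.5591 -0.3317  0.2205] foot [ 0.5737 -0.3172  0.1688]
[ 0.5926 -0.2796  0.2202] foot [ 0.6041 -0.2666  0.1673]
[ 0.6192 -0.2238  0.2158] foot [ 0.6278 -0.2127  0.1621]
[ 0.6384 -0.1655  0.2076] foot [ 0.6444 -0.1567  0.153 ]
[ 0.65   -0.1059  0.1954] foot [ 0.6536 -0.0998  0.1402]
[ 0.6537 -0.0462  0.1794] foot [ 0.6553 -0.043   0.124 ]
[0.6495 0.0125 0.16  ] foot [0.6495 0.0125 0.1044]
```

Emit:
jog_arm(
  deltas=[
    {"gripper":0,"offset":[0.0287,-0.0042,0.0109],"rotation":[0.79,-1.68,-3.6]},
    {"gripper":0,"offset":[0.0287,-0.0042,0.0109],"rotation":[0.79,-1.68,-3.6]},
    {"gripper":0,"offset":[0.0287,-0.0042,0.0109],"rotation":[0.79,-1.68,-3.6]},
    {"gripper":0,"offset":[0.0287,-0.0042,0.0109],"rotation":[0.79,-1.68,-3.6]},
    {"gripper":0,"offset":[0.0287,-0.0042,0.0109],"rotation":[0.79,-1.68,-3.6]},
    {"gripper":0,"offset":[0.0287,-0.0042,0.0109],"rotation":[0.79,-1.68,-3.6]},
    {"gripper":0,"offset":[0.0287,-0.0042,0.0109],"rotation":[0.79,-1.68,-3.6]},
    {"gripper":0,"offset":[0.0287,-0.0042,0.0109],"rotation":[0.79,-1.68,-3.6]},
    {"gripper":0,"offset":[0.0287,-0.0042,0.0109],"rotation":[0.79,-1.68,-3.6]},
    {"gripper":0,"offset":[0.0287,-0.0042,0.0109],"rotation":[0.79,-1.68,-3.6]},
    {"gripper":0,"offset":[0.0287,-0.0042,0.0109],"rotation":[0.79,-1.68,-3.6]},
    {"gripper":0,"offset":[0.0287,-0.0042,0.0109],"rotation":[0.79,-1.68,-3.6]},
    {"gripper":0,"offset":[0.0287,-0.0042,0.0109],"rotation":[0.79,-1.68,-3.6]},
    {"gripper":0,"offset":[0.0287,-0.0042,0.0109],"rotation":[0.79,-1.68,-3.6]},
    {"gripper":0,"offset":[0,0,0],"rotation":[0,0,0]},
    {"gripper":0,"offset":[0,0,0],"rotation":[0,0,0]},
    {"gripper":0,"offset":[0,0,0],"rotation":[0,0,0]},
  ],
)

```text
clock: 14.4
position: [0.6492, 0.0114, 0.1605]
ee_rot: [0.697, 0.717, -0.001, -0.0]
ft_force: [0.2, -1.1, -3.3]
grip_width: 0.529
grasp_force: 116.7
```

Run:
```python
from h import *
M=cur(); o=manip.get_obs(); print(M,o["clock"])
im=imaging.camera("wrist"); cv2.imwrite("pics/w12.png",im); top=imaging.camera("top"); sc=imaging.camera("scene"); cv2.imwrite("pics/t12.png",top); cv2.imwrite("pics/s12.png",sc)
# black walls along row: find neighbours' bright blobs in wrist
g=im.max(2); 
w=(im.min(2)>200).astype(np.uint8); n,l,st,ce=cv2.connectedComponentsWithStats(w)
for i in range(1,n):
    if st[i,4]>150: print(st[i],ce[i],plane(ray("wrist",ce[i],o),.03))
# top view, before: neighbours
t0=cv2.imread("pics/top0.png"); w=(t0.min(2)>215).astype(np.uint8); n,l,st,ce=cv2.connectedComponentsWithStats(w)
for i in range(1,n):
    if st[i,4]>40 and 150<ce[i,1]<200 and 185<ce[i,0]<300: print("top",st[i],ce[i],plane(ray("top",ce[i]),.035))
```

```text
[[-0.0278  0.9996 -0.0018  0.6492]
 [ 0.9996  0.0278 -0.0006  0.0114]
 [-0.0005 -0.0018 -1.      0.1605]
 [ 0.      0.      0.      1.    ]] 14.4
[  225    26    93   198 13361] [275.7818 109.9818] [0.6468 0.0826 0.03  ]
[ 445   35   69   72 2169] [477.7759  69.5694] [0.7916 0.1138 0.03  ]
[532  41  28  24 288] [546.2639  54.7917] [0.8371 0.1241 0.03  ]
[421 163  23  42 229] [433.0175 187.4934] [0.7735 0.0267 0.03  ]
[417 165  17  45 229] [424.8952 191.2664] [0.7676 0.0234 0.03  ]
[531 238  29  62 936] [548.7885 267.9145] [ 0.8793 -0.0393  0.03  ]
[ 87 255  28  11 164] [ 97.3963 258.8841] [ 0.4999 -0.0427  0.03  ]
[289 254  53  16 685] [316.0832 261.381 ] [ 0.6846 -0.04    0.03  ]
[ 90 262  32  19 308] [106.0162 270.4675] [ 0.506  -0.0532  0.03  ]
[505 335  55  37 787] [540.9987 350.1601] [ 0.8909 -0.1194  0.03  ]
top [266 161  12  16  94] [271.0319 167.8085] [ 0.6603 -0.0681  0.035 ]
top [275 162   9  16  48] [280.25   170.0833] [ 0.6538 -0.0932  0.035 ]
top [201 167  16  16 113] [208.9735 172.1947] [0.6495 0.101  0.035 ]
```

Pose is good: over the tray centre, vertical, with the neighbours at y ≈ +0.10 and −0.08. Lowering to about 8 mm above the floor.

Emit:
jog_arm(
  deltas=[
    {"gripper":0,"offset":[0,0,0.015],"rotation":[0,0,0]},
    {"gripper":0,"offset":[0,0,0.02],"rotation":[0,0,0]},
    {"gripper":0,"offset":[0,0,0.02],"rotation":[0,0,0]},
    {"gripper":0,"offset":[0,0,0.02],"rotation":[0,0,0]},
    {"gripper":0,"offset":[0,0,0.015],"rotation":[0,0,0]},
    {"gripper":0,"offset":[0,0,0.005],"rotation":[0,0,0]},
    {"gripper":0,"offset":[0,0,0],"rotation":[0,0,0]},
    {"gripper":0,"offset":[0,0,0],"rotation":[0,0,0]},
    {"gripper":0,"offset":[0,0,0],"rotation":[0,0,0]},
  ],
)

```text
clock: 15.45
position: [0.6499, 0.0123, 0.0669]
ee_rot: [0.697, 0.717, 0.0, 0.0]
ft_force: [-0.2, 0.1, -3.4]
grip_width: 0.529
grasp_force: 116.7
```

Emit:
jog_arm(
  deltas=[
    {"gripper":0,"offset":[0,0,0.002],"rotation":[0,0,0]},
    {"gripper":0,"offset":[0,0,0.002],"rotation":[0,0,0]},
    {"gripper":0,"offset":[0,0,0],"rotation":[0,0,0]},
  ],
)

```text
clock: 15.75
position: [0.6491, 0.0123, 0.0616]
ee_rot: [0.697, 0.717, -0.001, -0.0]
ft_force: [-0.2, -0.5, -4.1]
grip_width: 0.528
grasp_force: 116.7
```

Emit:
jog_arm(
  deltas=[
    {"gripper":0,"offset":[0,0,0.0015],"rotation":[0,0,0]},
    {"gripper":0,"offset":[0,0,0],"rotation":[0,0,0]},
    {"gripper":0,"offset":[0,0,0],"rotation":[0,0,0]},
  ],
)

```text
clock: 16.05
position: [0.6492, 0.0123, 0.0603]
ee_rot: [0.697, 0.717, -0.001, -0.0]
ft_force: [0.1, 0.1, -3.5]
grip_width: 0.525
grasp_force: 116.7
```

Emit:
jog_arm(
  deltas=[
    {"gripper":0,"offset":[0,0,0.0015],"rotation":[0,0,0]},
    {"gripper":0,"offset":[0,0,0],"rotation":[0,0,0]},
    {"gripper":0,"offset":[0,0,0],"rotation":[0,0,0]},
  ],
)

```text
clock: 16.35
position: [0.6491, 0.0122, 0.0587]
ee_rot: [0.697, 0.717, -0.001, -0.0]
ft_force: [0.4, 0.6, -2.9]
grip_width: 0.523
grasp_force: 116.7
```

Emit:
jog_arm(
  deltas=[
    {"gripper":0,"offset":[0,0,0.001],"rotation":[0,0,0]},
    {"gripper":0,"offset":[0,0,0],"rotation":[0,0,0]},
    {"gripper":0,"offset":[0,0,0],"rotation":[0,0,0]},
  ],
)

```text
clock: 16.65
position: [0.6492, 0.0123, 0.0578]
ee_rot: [0.697, 0.717, -0.001, -0.0]
ft_force: [-0.5, -0.4, -3.7]
grip_width: 0.522
grasp_force: 116.7
```

Emit:
jog_arm(
  deltas=[
    {"gripper":0,"offset":[0,0,0.001],"rotation":[0,0,0]},
    {"gripper":0,"offset":[0,0,0],"rotation":[0,0,0]},
    {"gripper":0,"offset":[0,0,0],"rotation":[0,0,0]},
  ],
)

```text
clock: 16.95
position: [0.6492, 0.0123, 0.0568]
ee_rot: [0.697, 0.717, -0.001, -0.0]
ft_force: [-1.0, 0.0, -3.5]
grip_width: 0.525
grasp_force: 116.7
```

Emit:
jog_arm(
  deltas=[
    {"gripper":0,"offset":[0,0,0.001],"rotation":[0,0,0]},
    {"gripper":0,"offset":[0,0,0],"rotation":[0,0,0]},
    {"gripper":0,"offset":[0,0,0],"rotation":[0,0,0]},
  ],
)

```text
clock: 17.25
position: [0.6492, 0.0123, 0.0558]
ee_rot: [0.697, 0.717, -0.001, -0.0]
ft_force: [0.8, 0.2, -3.0]
grip_width: 0.526
grasp_force: 116.7
```

Emit:
jog_arm(
  deltas=[
    {"gripper":0,"offset":[0,0,0.001],"rotation":[0,0,0]},
    {"gripper":0,"offset":[0,0,0],"rotation":[0,0,0]},
    {"gripper":0,"offset":[0,0,0],"rotation":[0,0,0]},
  ],
)

```text
clock: 17.55
position: [0.6493, 0.0123, 0.0551]
ee_rot: [0.697, 0.717, -0.0, -0.0]
ft_force: [-0.5, 0.6, -0.5]
grip_width: 0.525
grasp_force: 117.2
```

Emit:
jog_arm(
  deltas=[
    {"gripper":0,"offset":[0,0,0.001],"rotation":[0,0,0]},
    {"gripper":0,"offset":[0,0,0],"rotation":[0,0,0]},
    {"gripper":0,"offset":[0,0,0],"rotation":[0,0,0]},
    {"gripper":0,"offset":[0,0,0],"rotation":[0,0,0]},
  ],
  newtons=30,
)

```text
clock: 17.95
position: [0.6494, 0.0123, 0.055]
ee_rot: [0.697, 0.717, -0.0, -0.0]
ft_force: [-4.4, 0.0, 9.5]
grip_width: 0.524
grasp_force: 118.6
```

Run:
```python
from h import *
o=manip.get_obs(); print(o["position"],o["ft_force"],o["torque"],o["grasp_force"])
```

```text
[0.6494 0.0123 0.055 ] [-4.3743  0.0409  9.5157] [-0.0371  1.2965 -0.1644] 118.5557234287262
```

Emit:
jog_arm(
  deltas=[
    {"gripper":0,"offset":[0,0,-0.0005],"rotation":[0,0,0]},
    {"gripper":0.6,"offset":[0,0,0],"rotation":[0,0,0]},
    {"gripper":0.6,"offset":[0,0,0],"rotation":[0,0,0]},
    {"gripper":0.7,"offset":[0,0,0],"rotation":[0,0,0]},
    {"gripper":0.8,"offset":[0,0,0],"rotation":[0,0,0]},
    {"gripper":0.8,"offset":[0,0,0],"rotation":[0,0,0]},
    {"gripper":0.8,"offset":[0,0,0],"rotation":[0,0,0]},
  ],
)

```text
clock: 18.65
position: [0.6492, 0.0122, 0.0543]
ee_rot: [0.697, 0.717, -0.001, -0.0]
ft_force: [-0.6, 0.6, -0.0]
grip_width: 0.8
grasp_force: 0.0
```

Emit:
jog_arm(
  deltas=[
    {"gripper":0.8,"offset":[0,0,-0.005],"rotation":[0,0,0]},
    {"gripper":0.8,"offset":[0,0,-0.01],"rotation":[0,0,0]},
    {"gripper":0.8,"offset":[0,0,-0.02],"rotation":[0,0,0]},
    {"gripper":0.8,"offset":[0,0,-0.02],"rotation":[0,0,0]},
    {"gripper":0.8,"offset":[0,0,-0.02],"rotation":[0,0,0]},
    {"gripper":0.8,"offset":[0,0,-0.03],"rotation":[0,0,0]},
    {"gripper":0.8,"offset":[0,0,-0.03],"rotation":[0,0,0]},
    {"gripper":0.8,"offset":[0,0,-0.03],"rotation":[0,0,0]},
    {"gripper":0.8,"offset":[0,0,-0.02],"rotation":[0,0,0]},
    {"gripper":0.8,"offset":[0,0,0],"rotation":[0,0,0]},
    {"gripper":0.8,"offset":[0,0,0],"rotation":[0,0,0]},
    {"gripper":0.8,"offset":[0,0,0],"rotation":[0,0,0]},
    {"gripper":0.8,"offset":[0,0,0],"rotation":[0,0,0]},
  ],
)

```text
clock: 19.95
position: [0.649, 0.0123, 0.2384]
ee_rot: [0.697, 0.717, -0.001, -0.001]
ft_force: [0.5, -0.3, -0.2]
grip_width: 0.802
grasp_force: 0.0
```

Run:
```python
from h import *
M=cur(); o=manip.get_obs(); im=imaging.camera("wrist"); cv2.imwrite("pics/w13.png",im); sc=imaging.camera("scene"); cv2.imwrite("pics/s13.png",sc)
print(M[:3,3],o["ft_force"],o["grip_width"])
w=(im.min(2)>205).astype(np.uint8); n,l,st,ce=cv2.connectedComponentsWithStats(w)
for i in range(1,n):
    if st[i,4]>150: print("w",st[i],ce[i])
X=np.array([.6494,.0123,.002])
print("wrist pred: block top corners",[wproj(X+[a*.023,b*.023,.08],M).round() for a in(1,-1) for b in(1,-1)],"knob top",wproj(X+[0,0,.108],M).round(),"extent",wproj(X+[.017,0,.108],M).round())
w=(sc.min(2)>200).astype(np.uint8); n,l,st,ce=cv2.connectedComponentsWithStats(w)
print("scene pred block",[proj("scene",X+[a*.023,b*.023,.08]).round() for a in(1,-1) for b in(1,-1)],"knob",proj("scene",X+[0,0,.108]).round())
for i in range(1,n):
    if st[i,4]>30 and 150<ce[i,1]<230 and 200<ce[i,0]<320: print("s",st[i],ce[i])
s0=cv2.imread("pics/scene0.png"); d=np.abs(sc.astype(int)-s0).max(2)>40; d=cv2.morphologyEx(d.astype(np.uint8),cv2.MORPH_OPEN,np.ones((3,3))); n,l,st,ce=cv2.connectedComponentsWithStats(d)
for i in range(1,n): print("chg",st[i]) if st[i,4]>25 else 0
```

```text
[0.649  0.0123 0.2384] [ 0.5238 -0.3359 -0.219 ] 0.8021950055581645
w [381   0 115  10 702] [425.7721   3.2308]
w [488  13  12  26 161] [493.0435  27.3789]
w [ 238   48   71  221 9108] [275.6903 132.6416]
w [ 408   56   53   56 1224] [433.0025  82.1111]
w [473  60  23  18 158] [484.8165  70.7089]
w [544 139  16  62 656] [553.4055 170.3125]
w [   0  161   30   90 1276] [ 10.3809 216.9514]
w [ 482  213   44   52 1313] [505.329  235.9528]
w [ 259  238   48   45 1297] [284.4803 260.8304]
w [402 271  25  24 401] [415.1596 281.7257]
w [ 438  293  110   35 1181] [485.6909 306.8628]
w [535 326  25  27 389] [550.7044 336.838 ]
w [428 376  25  12 169] [438.8107 381.4497]
wrist pred: block top corners [array([304., 170.]), array([301., 220.]), array([251., 168.]), array([251., 219.])] knob top [277. 203.] extent [298. 203.]
scene pred block [array([253., 165.]), array([268., 170.]), array([243., 173.]), array([258., 178.])] knob [255. 162.]
s [232 146  10  11  37] [235.973  150.2703]
s [314 155  10   7  42] [319.0952 157.8571]
s [256 170  12   9  38] [261.8158 173.9211]
s [225 176  14  11  55] [232.1091 181.2909]
s [284 188   9   6  38] [288.0789 190.5   ]
s [286 195  14  12  57] [293.0175 200.8421]
chg [238  39  19   5  74]
chg [231  40  40  33 928]
chg [ 227   78   44   44 1047]
chg [245 161  24  27 354]
chg [  0 170   8   9  60]
chg [  0 183  12  43 383]
chg [251 188  15  13 141]
chg [241 208   9   5  34]
chg [366 210  30  15 221]
chg [228 221  16  11 121]
chg [372 223  15  14 116]
chg [364 222  32  25 389]
chg [208 235   8   9  36]
chg [  0 247   8  11  63]
chg [  8 247  29  54 554]
chg [164 272  20  19 198]
chg [  0 274  23  55 668]
chg [165 287   7  10  49]
chg [359 287  22  11 174]
chg [131 288  34  30 420]
chg [ 40 296  15  38 335]
chg [102 306  18  13 101]
chg [  0 321  10  23 149]
chg [  53  322   64   48 1616]
chg [ 17 340   8  10  36]
```

Run:
```python
from h import *
g=cv2.cvtColor(cv2.imread("pics/w13.png"),cv2.COLOR_BGR2GRAY)[150:250,220:340]
c=cv2.HoughCircles(g,cv2.HOUGH_GRADIENT,1.5,10,param1=60,param2=18,minRadius=14,maxRadius=26)
print(None if c is None else c[0,:6]+[220,150,0])
s=cv2.imread("pics/s13.png");s0=cv2.imread("pics/scene0.png")
for n,x0,x1,y0,y1 in(("tall",215,243,165,192),("short",280,308,183,212),("bottle",312,334,150,200)):
    print(n,cv2.phaseCorrelate(s0[y0:y1,x0:x1].mean(2),s[y0:y1,x0:x1].mean(2)))
```

```text
[[276.25 197.25  18.5 ]
 [265.75 194.25  25.1 ]
 [255.25 174.75  20.15]
 [288.25 195.75  23.45]
 [274.75 207.75  25.1 ]
 [298.75 183.75  16.85]]
tall ((-0.024583631524230043, 0.5537317038173324), 0.9913719785424817)
short ((0.0202304881448363, 0.04287469156772339), 0.9905603700329285)
bottle ((0.018359318889615395, 0.0041516401383070445), 1.0056214812634423)
```

The holder stands upright where predicted, with its knob at (276,197) against a predicted (277,203). The neighbours and the bottle have not moved, and the arm is clear. Handing in.

```bash
python3 -c "
from workcell import workorder; print(workorder.hand_in())"
```

```text
the job is handed in; nothing more can be done
None
```

The job is handed in, no verdict came back: both keepers were rocked back, the holder was drawn out along the pocket and set down upright in the gap in the black tray, with camera checks showing nothing else moved and about 20 s used.

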